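# Cover the open sample and press its label holder home

## Robot

A 6-joint arm with a two-finger parallel gripper is mounted at the origin on a cart in front of the work surface, level with it; the furniture and walls round the work are solid. World frame = base frame: x ahead of the robot, y to its left, z up, the work surface at z = 0. Lengths are in m, angles in degrees, forces in N, time in s.
With the tool pointing down it reaches from about 0.3 to 0.75 m from the base axis. Payload 8.5 kg.
Tool frame: the origin (TCP) lies between the finger pads; the fingertips stand 22 mm ahead of it and the grasp point (between the pads) lies 3 mm ahead of it (env.nose_length is the distance from the TCP to the fingertips, in m); z points along the fingers, x is the direction in which the jaws open and shut, and the axes are right-handed (so a half turn about z gives the same grasp; the last joint's range is limited). The gripper opens to 85 mm and grips with 20 to 120 N. Pads are 22 mm wide; open, the fingers measure 114 mm over their backs; the gripper's body (76 mm by 85 mm) begins 54 mm behind the grasp point. The pads swing forward as they close: fully open they stand 13 mm farther back than shut.
Start: joints at [-78.054, 21.807, 74.336, -0, 83.858, -12.336], TCP at [0.226, -0.501, 0.253] pointing down, gripper open.
Joint ranges: [-178.18, 178.18], [-50.72, 133.34], [12.68, 142.11], [-81.47, 261.47], [9.98, 163.14], [-165.26, 165.26]. Speed limits (degrees/s): [136.94, 136.94, 180, 180, 180, 180].

## Interface

Orientations are given as a 3x3 rotation matrix whose columns are the frame's x, y, z axes.
In Python, from rig import env gives the robot as it stands.
- The arm moves only by the tool arm_command, never from a script. Its argument "steps" is a list of rows, each an object with "delta_pos": the shift along the world's x, y, z in mm, a list of three; "dr": the turn, a rotation vector about the world's x, y, z in degrees, a list of three. In form: [{"delta_pos": [dx, dy, dz], "dr": [wx, wy, wz]}, ...]. A call has 1 to 20 rows; each row shifts and turns the commanded pose from where the row before left it; what a row does not reach is not made up. A row lasts 1/10 s, in which the tool goes at most 50 mm and 8.59 degrees, less where a joint would pass 70% of its speed; a pose out of reach is approached as far as the arm can. A call with a gripper value outside its range is refused whole. "grip" is the opening, from 0 (shut) to 1 (fully open), set as the call begins (left out, the last holds). The fingers move at their own pace and stop on an object; "squeeze" is the grip in N (left out, the last holds). Time passes only in rows, so rows that do not move let the fingers close. It gives the time, the measured TCP pose, the force and the opening at its end, in the units of the state.
- env.observe(): the state, without advancing time (a new reading comes with each control period).
- env.get_image(name): name is "side" or "top"; returns the picture (400x640x3 uint8, blue, green, red); there is no depth.
- env.get_calibration(name): a dict with "fx", "fy", "cx", "cy" (pixels), "view" (4x4, takes a point from world to camera coordinates). Camera axes: x right, y up, looking along -z (the intrinsics and any distortion apply to the point x, -y, -z); pixel columns grow to the right and rows downward; lengths in m; the calibration is good to about 2 mm. A picture is of the moment at which its call begins. get_calibration takes no time and is no camera call.
- env.close_job(): hands the job in, once; it reports no verdict.
The state is a dict: "time_s": time; "q": joint angles; "qvel": joint speeds; "joint_efforts": joint torques, N m; "position": TCP position; "tool_rot": TCP orientation; "ft_force": force on the tool from outside, world axes, zero at the start; "wrist_torque": the same for the moment, N m; "grip_width": finger opening in m.
Only numpy, scipy, OpenCV 4.12 (cv2) and the standard library are available. Lean on these libraries where they do the work, as an engineer would, in place of code of your own. Each camera call takes 0.05 s, during which the arm holds its last target. There are 200 camera calls.

## Task

Close the open beaker in the sample tray by setting the loose black cover on its rim, plug down, so that it sits seated and level, and let go of it. Then take the blue label holder from its stand, push its tongue down behind the tray's metal lip, centred in front of that beaker with the label facing the robot, until the holder's shoulder is fully home on the lip against the springy seat. Finish while still holding the label holder pressed home: do not let go, and leave the beaker and the two closed pots standing in their nests.

Things in the scene. Friction and masses are not known exactly. Their poses are not given: they have to be found in the camera images.
- tray: White sample tray with a metal label channel along its front, fixed to the bench, 138 (x) x 270 (y) mm. Origin: on the bench under the centre of the middle nest; x points from the channel to the nests (away from the robot), y along the channel to the left, z up. Three square nests, 57 mm wide, 8 mm deep, at y = +80, 0, -80 mm; deck at z = 14 mm.
- channel (a point): Middle of the open top of the label channel, at x = -75, z = 40 mm of the tray; axes as the tray's. The channel is 9 mm wide (x), 258 mm long (y), closed at its ends; the metal lip before it and the wall behind it are 5 mm thick and end at this height. Blue marks on the lip show each nest's middle. The sprung seat's top lies 16 mm below this point when not pressed.
- seat (a joint): The black seat bar in the channel, which sinks when pressed: value in m, 0 when not pressed, 0.006 when the label holder's shoulder rests on the lip. Its spring pushes up with about 1.4 N at 0 and 5.3 N at 0.006, so it lifts the holder again if this is let go.
- nest_0 (a point): Centre of the floor of the nest at y = +80 mm of the tray (the robot's left); axes as the tray's.
- nest_1 (a point): Centre of the floor of the middle nest; axes as the tray's.
- nest_2 (a point): Centre of the floor of the nest at y = -80 mm of the tray (the robot's right); axes as the tray's.
- beaker: Open glass beaker with some tan sample, loose in one of the three nests (which one varies). Origin: centre of its underside, z up. 52 mm outside diameter, 68 mm high (rim 68 mm above the origin), about 43 mm clear inside, 55 g.
- cover: Loose black cover with an orange knob, 45 g. Origin: centre of the underside of its disc, z up. Disc 62 mm diameter, 4 mm thick; a plug of 37 mm diameter reaches 6 mm below it (and enters the beaker), so on the bench the origin is 6 mm up. Knob: 16 to 20 mm diameter, from 4 to 32 mm above the origin. Seated, the origin is level with the beaker's rim.
- holder: Blue label holder, 50 g, upright in its stand at first. Origin: middle of its tongue's lower edge; y along its width, z up, label on its -x side (to the robot). Tongue 5 mm thick (x), 46 wide (y), z 0 to 22, lower edge rounded; shoulder 15 thick, 66 wide, z 22 to 30; label plate 8 thick, 66 wide, z 30 to 66; grip rib 10 thick, 40 wide, z 66 to 92. Home, its origin is at z = 18 mm of the tray.
- holder_front (a point): Middle of the label side of the holder's shoulder, 7.5 mm to -x and 26 mm above the holder's origin.
- stand: Low grey stand on a dark plate 60 x 90 mm, fixed to the bench. Its slot (7 mm wide, along its y) carries the label holder at first: the holder's shoulder rests on it at z = 30 mm, the holder's origin 8 mm above the stand's. Lift the holder straight up by 25 mm or more to free it. Origin: centre of the underside, z up.
- pot_orange: Closed white sample pot with an orange band, 54 mm diameter, 68 mm high, in another nest; origin: centre of its underside. Leave it there.
- pot_green: Closed white sample pot with a green band, 54 mm diameter, 68 mm high, in another nest; origin: centre of its underside. Leave it there.

How it is judged (in metres and radians):
On the way:
1. the cover sits seated and level on the beaker and has been let go (horizontal distance between cover and beaker below 0.007 m and z of cover in the frame of beaker between 0.064 and 0.0715 m and angle between each of cover, beaker's own z axis and vertical below 0.06 rad and contact force between the fingers and cover below 0.1 N and linear speed of cover below 0.02 m/s), for 0.2 s.
At the end, for the whole second after the job is handed in: Cover untouched on the beaker, within 7 mm of centre, 4 mm of rim height, 0.06 rad of level; holder still held, at rest, behind the lip within 15 mm of the middle of the beaker's nest, label to the robot, within 0.12 rad of upright, seat pressed over 4.5 mm with over 3 N (horizontal distance between cover and beaker below 0.007 m and z of cover in the frame of beaker between 0.064 and 0.0715 m and angle between each of cover, beaker's own z axis and vertical below 0.06 rad and contact force between the fingers and cover below 0.1 N and ((horizontal distance between beaker and nest_0 below 0.012 m and y of holder in the frame of nest_0 between -0.015 and 0.015 m) or (horizontal distance between beaker and nest_1 below 0.012 m and y of holder in the frame of nest_1 between -0.015 and 0.015 m) or (horizontal distance between beaker and nest_2 below 0.012 m and y of holder in the frame of nest_2 between -0.015 and 0.015 m)) and value of joint seat above 0.0045 m and x of holder in the frame of tray between -0.079 and -0.071 m and z of holder in the frame of tray between 0.013 and 0.0197 m and x of holder_front in the frame of tray below -0.077 m and angle between holder's own z axis and vertical below 0.12 rad and contact force between holder and tray above 3 N and contact force between the fingers and holder above 2 N and linear speed of holder below 0.02 m/s); the arm keeps its last pose, push and grip.
It fails at once if the closed pot with the orange band is moved by more than 3 cm or tipped (distance of pot_orange from where it was at the start of the episode above 0.03 m or angle between pot_orange's own z axis and vertical above 0.4 rad).
It fails at once if the closed pot with the green band is moved by more than 3 cm or tipped (distance of pot_green from where it was at the start of the episode above 0.03 m or angle between pot_green's own z axis and vertical above 0.4 rad).
It fails at once if the beaker is tipped or taken out of its nest (angle between beaker's own z axis and vertical above 0.35 rad or distance of beaker from where it was at the start of the episode above 0.03 m).
It also fails if it takes over 64 s, if anything falls off the work surface, if the arm or the gripper's body presses on something with over 40 N, if the wrist force passes 120 N, or if a joint passes its speed limit or range.

## Working session

There is one attempt and no reset: what is moved stays moved. The work goes in short steps, Python scripts to look and compute and a tool call to move; the robot and the scene stay as the last step left them, time stands still between calls to the robot, and variables do not carry over. Pictures are saved under pics/ and viewed, about 8 in all and at most 12, crops included, and the job is handed in when it is done.

Besides the shell and the picture viewer there is one more tool, called after "Call:" in YAML: its name, and indented under it one key for each argument. arm_command: Moves the arm, as the interface text tells. Its arguments: {"type":"object","properties":{"steps":{"type":"array"},"grip":{"type":"number"},"squeeze":{"type":"number"}},"required":["steps"]}

```bash
ls; mkdir -p pics; python3 - <<'E'
from rig import env
import cv2,numpy as np
for n in("top","side"):
    cv2.imwrite(f"pics/{n}0.png",env.get_image(n)); c=env.get_calibration(n); print(n,c)
print(env.observe(), env.nose_length)
E
```

```text
pics
top {'fx': 444.09795013492567, 'fy': 444.09795013492567, 'cx': 314.28797032770194, 'cy': 191.09919128131165, 'view': array([[ 1.28959022e-03, -9.99975913e-01, -6.81982297e-03,
        -5.64924903e-02],
       [ 9.96297929e-01,  6.98568136e-04,  8.59648051e-02,
        -4.94864201e-01],
       [-8.59579703e-02, -6.90543488e-03,  9.96274833e-01,
        -1.30228050e+00],
       [ 0.00000000e+00,  0.00000000e+00,  0.00000000e+00,
         1.00000000e+00]])}
side {'fx': 401.6778484617435, 'fy': 401.6778484617435, 'cx': 320.22694881069424, 'cy': 198.46601584742527, 'view': array([[-0.90975748, -0.41467157, -0.01971865,  0.44656065],
       [ 0.20848672, -0.49744625,  0.84206919, -0.1618177 ],
       [-0.35899112,  0.76196766,  0.53900896, -0.92512587],
       [ 0.        ,  0.        ,  0.        ,  1.        ]])}
{'time_s': 0.1, 'q': array([-7.80559588e+01,  2.18387638e+01,  7.43792237e+01, -6.43664577e-04,
        8.38568693e+01, -1.23360470e+01]), 'qvel': array([ 0.07142542, -0.13630016, -0.17013387, -0.06777625, -0.09354848,
        0.02798816]), 'joint_efforts': array([ 3.11223252e-03, -4.49221480e+01, -2.31656331e+01, -2.26752063e-04,
        3.65390864e-03,  6.81469771e-06]), 'position': array([ 0.22610389, -0.50112719,  0.25276517]), 'tool_rot': array([[ 4.11198520e-01, -9.11545774e-01, -2.81315740e-04],
       [-9.11544920e-01, -4.11198529e-01,  1.27590120e-03],
       [-1.27871896e-03, -2.68216750e-04, -9.99999146e-01]]), 'ft_force': array([ 0.25242747, -0.62474747, -0.09157527]), 'wrist_torque': array([ 0.00132817, -0.03772059, -0.01497518]), 'grip_width': 0.08550703853507433} 0.022
```

View pics/top0.png

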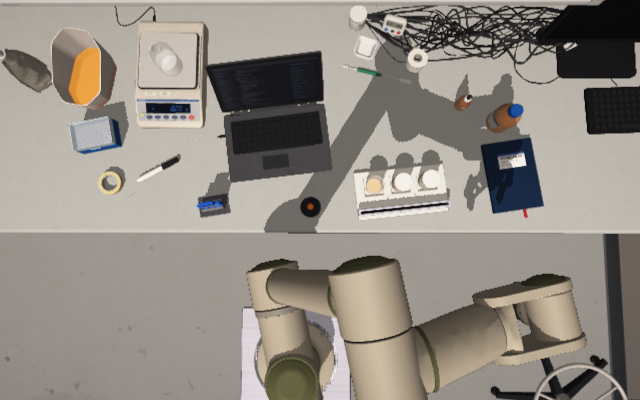

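View pics/side0.png

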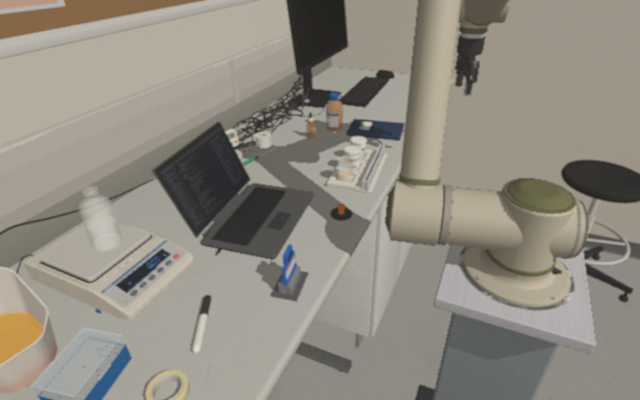

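The top view shows the tray around (403,190), with the open beaker in its left nest (375,186). The cover is at (311,207) and the blue holder in its stand at (213,205). Next I'll zoom in.

```bash
cat > h.py <<'E'
from rig import env
import cv2,numpy as np
def ray(n,u,v):
    c=env.get_calibration(n);V=np.array(c['view']);R=V[:3,:3]
    d=R.T@np.array([(u-c['cx'])/c['fx'],-(v-c['cy'])/c['fy'],-1]);return -R.T@V[:3,3],d
def onz(n,u,v,z):
    o,d=ray(n,u,v);return o+d*(z-o[2])/d[2]
def proj(n,p):
    c=env.get_calibration(n);V=np.array(c['view']);q=V[:3,:3]@np.asarray(p)+V[:3,3]
    return np.array([c['cx']+c['fx']*q[0]/-q[2],c['cy']+c['fy']*-q[1]/-q[2]])
def tri(u1,u2):
    (o,d),(p,e)=ray('top',*u1),ray('side',*u2)
    s=np.linalg.lstsq(np.c_[d,-e],p-o,rcond=None)[0];a,b=o+d*s[0],p+e*s[1];return (a+b)/2,np.linalg.norm(a-b)
def crop(im,x,y,w,h,k): return cv2.resize(im[y:y+h,x:x+w],None,fx=k,fy=k,interpolation=cv2.INTER_CUBIC)
def blobs(im,lo,hi,roi,minA=8):
    x,y,w,h=roi;m=cv2.inRange(cv2.cvtColor(im[y:y+h,x:x+w],cv2.COLOR_BGR2HSV),lo,hi)
    out=[]
    for c in cv2.findContours(m,cv2.RETR_EXTERNAL,cv2.CHAIN_APPROX_NONE)[0]:
        if len(c)>=minA:
            r=cv2.minAreaRect(c+np.array([x,y],np.int32));out.append((len(c),np.round(r[0],1),np.round(r[1],1),round(r[2],1)))
    return out
E
python3 - <<'E'
from h import *
t=cv2.imread('pics/top0.png');s=cv2.imread('pics/side0.png')
a=crop(t,345,155,115,70,6.9);b=crop(t,190,185,130,40,6)
c=crop(s,265,140,125,165,3.5)
cv2.imwrite('pics/ta.png',np.vstack([a[:,:780],b[:,:780][:240]])[:600] if 0 else a)
b=b[:,:780]; cc=c
cv2.imwrite('pics/tb.png',np.vstack([b, np.zeros((0,780,3),np.uint8)]));cv2.imwrite('pics/sc.png',cc)
print('knob top',blobs(t,(3,130,80),(18,255,255),(290,190,45,35)),'side',blobs(s,(3,130,80),(18,255,255),(320,195,40,30)))
print('blue top',blobs(t,(100,120,60),(130,255,255),(190,190,45,35)),'side',blobs(s,(100,120,60),(130,255,255),(270,235,45,65)))
print('disc',blobs(t,(0,0,0),(179,255,50),(290,190,40,35)))
print('plate',blobs(t,(0,0,0),(179,255,95),(190,190,45,35)))
print('lipmarks',blobs(t,(100,80,60),(130,255,255),(350,195,105,25),2))
print('tray',blobs(t,(0,0,150),(179,60,255),(345,155,115,70),20))
E
```

```text
knob top [(16, array([310., 206.]), array([5.7, 5.7]), 45.0)] side [(26, array([341., 209.]), array([10.,  6.]), 90.0)]
blue top [(55, array([209.4, 204. ]), array([ 6.7, 25.2]), 80.5)] side [(113, array([288.8, 265.1]), array([12.7, 38.5]), 8.1)]
disc [(55, array([310.5, 206.5]), array([19., 19.]), 90.0)]
plate [(142, array([213.6, 204.3]), array([19.6, 29.8]), 80.5)]
lipmarks []
tray [(32, array([417., 159.]), array([ 8., 10.]), 90.0), (50, array([388.5, 160.5]), array([11., 19.]), 90.0), (471, array([402. , 189.5]), array([114.,  69.]), 0.0)]
```

View pics/ta.png

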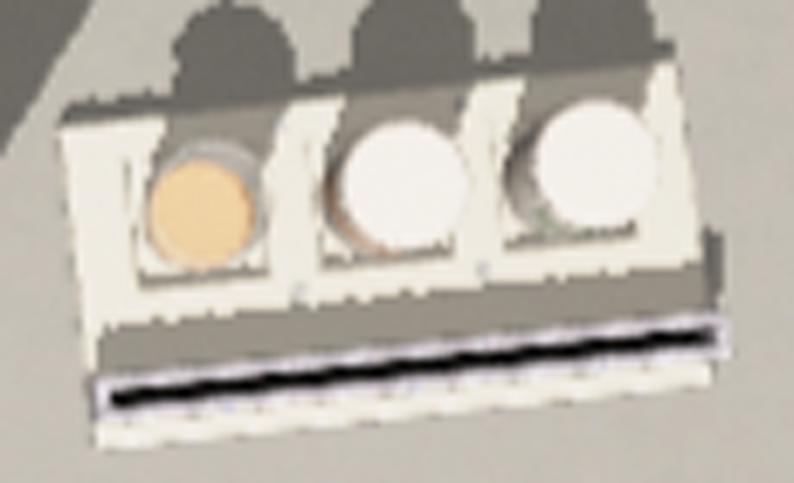

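View pics/tb.png

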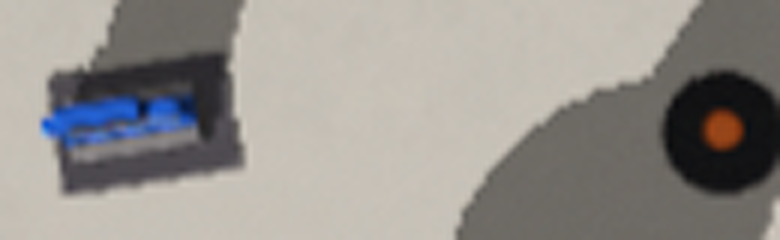

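View pics/sc.png

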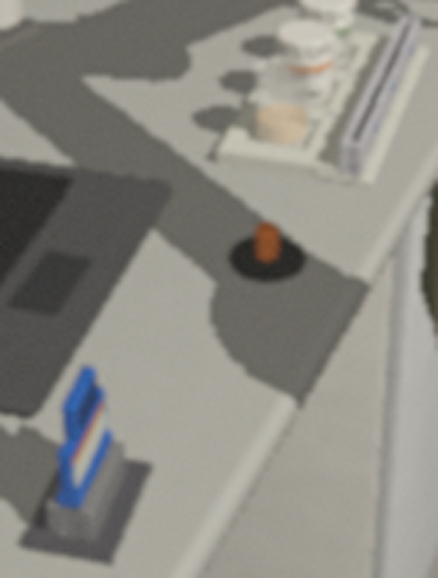

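Left nest holds the open beaker (nest_0). The middle and right nests hold the pots, whose lids show at crop (405,185) and (598,163). The channel slot runs from crop (112,398) to (713,338). The holder's label faces the robot.

```bash
python3 - <<'E'
from h import *
np.set_printoptions(precision=4,suppress=True)
t=cv2.imread('pics/top0.png');s=cv2.imread('pics/side0.png')
A=lambda X,Y:(345+(X+.5)/6.9-.5,155+(Y+.5)/6.9-.5)
B=lambda X,Y:(190+(X+.5)/6-.5,185+(Y+.5)/6-.5)
for n in('top','side'):print(n,'cam',ray(n,0,0)[0])
k2=tri((310,206),(341,209));print('knob tri',k2)
print('cover disc top',onz('top',310.5,206.5,.010),'knob top z38',onz('top',310,206,.038))
print('pots',onz('top',*A(405,185),.074),onz('top',*A(598,163),.074))
# black slot
g=t[:,:,:].max(2);m=np.zeros_like(g);m[198:218,355:452]=(g[198:218,355:452]<60)*255
c=max(cv2.findContours(m,0,1)[0],key=len);r=cv2.minAreaRect(c);print('slot',r)
bx=cv2.boxPoints(r)
for p in bx:print(p,onz('top',*p,.040))
cen=onz('top',*r[0],.040);print('slot cen',cen)
for p in [A(62,125),A(97,450),A(712,380),A(672,62)]:print('tray corner',p,onz('top',*p,.014))
# beaker tan sample + side blobs
print('tan top',blobs(t,(8,60,120),(25,200,255),(360,170,30,30)),blobs(s,(8,50,120),(25,200,255),(330,160,25,30)))
# stand
st=(213.6,204.3);p=onz('top',*st,.004);print('stand',p)
th=np.radians(9.5);R=np.array([[np.cos(th),-np.sin(th),0],[np.sin(th),np.cos(th),0],[0,0,1]])
for nm,q in [('ribL',(0,.02,.1)),('ribR',(0,-.02,.1)),('plL',(0,.033,.074)),('plR',(0,-.033,.074)),('shoL',(0,.033,.038)),('shoR',(0,-.033,.038))]:
    P=R@np.array(q)+[p[0],p[1],0];a=proj('top',P);print(nm,P,a,'cropB',(a-[190,185]+.5)*6-.5,'side',proj('side',P))
print('stand proj side',proj('side',p))
w=np.vstack([crop(t,357,168,40,24,15),]);cv2.imwrite('pics/bk.png',w)
E
```

```text
top cam [ 0.3812 -0.0651  1.3396]
side cam [0.1079 0.8096 0.6437]
knob tri (array([ 0.449 , -0.0438,  0.0207]), np.float64(0.003060722254332218))
cover disc top [ 0.4496 -0.0446  0.01  ] knob top z38 [ 0.4496 -0.0436  0.038 ]
pots [ 0.5184 -0.311   0.074 ] [ 0.5277 -0.3911  0.074 ]
slot ((403.5284118652344, 207.76483154296875), (1.917596459388733, 85.47509002685547), 83.8844985961914)
[360.9319 211.3645] [ 0.4339 -0.1926  0.04  ]
[445.9206 202.2585] [ 0.4608 -0.4412  0.04  ]
[446.1249 204.1652] [ 0.4552 -0.4417  0.04  ]
[361.1362 213.2711] [ 0.4283 -0.1931  0.04  ]
slot cen [ 0.4446 -0.3171  0.04  ]
tray corner (353.55797101449275, 172.68840579710144) [ 0.5511 -0.1739  0.014 ]
tray corner (358.6304347826087, 219.78985507246375) [ 0.4099 -0.1881  0.014 ]
tray corner (447.7608695652174, 209.64492753623188) [ 0.4404 -0.4537  0.014 ]
tray corner (441.963768115942, 163.55797101449275) [ 0.5789 -0.4397  0.014 ]
tan top [(42, array([374., 185.]), array([14., 14.]), 90.0)] [(35, array([344.5, 174.5]), array([ 9., 13.]), 90.0), (10, array([351.5, 160. ]), array([5., 0.]), 180.0)]
stand [0.4562 0.2477 0.004 ]
ribL [0.4529 0.2674 0.1   ] [198.563  203.5391] cropB [ 53.8781 113.7349] side [282.3055 254.7057]
ribR [0.4595 0.228  0.1   ] [212.6801 201.1974] cropB [138.5806  99.6845] side [288.5532 242.81  ]
plL [0.4508 0.2803 0.074 ] [196.491  204.8131] cropB [ 41.4459 121.3784] side [281.0891 268.3112]
plR [0.4617 0.2152 0.074 ] [219.308  201.0279] cropB [178.3481  98.6671] side [291.1858 248.406 ]
shoL [0.4508 0.2803 0.038 ] [199.8117 205.4893] cropB [ 61.3704 125.4356] side [282.3138 280.9986]
shoR [0.4617 0.2152 0.038 ] [222.0007 201.8078] cropB [194.5043 103.3467] side [292.1221 260.7705]
stand proj side [288.3376 281.9117]
```

View pics/bk.png

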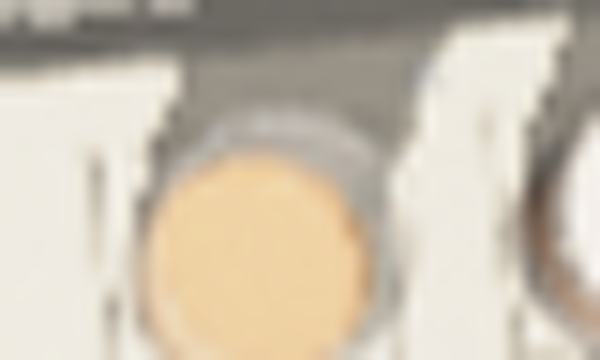

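Crop bk.png shows the beaker rim spanning about x 140–405 with its top at y 100, which puts the rim centre near px (374.7,183.3), or about (0.512,-0.230). My estimates:

| Item | Estimate |
|---|---|
| Tray yaw | about 6.2° |
| Channel in front of nest_0 | (0.436,-0.239) |
| Cover | (0.4495,-0.044) |
| Holder | about (0.455,0.247), yaw about 9.5° |

Now I'll move above the cover.

Call:
arm_command:
  steps:
    - {"delta_pos": [15,30.5,0],"dr": [0,0,4.8]}
    - {"delta_pos": [15,30.5,0],"dr": [0,0,4.8]}
    - {"delta_pos": [15,30.5,0],"dr": [0,0,4.8]}
    - {"delta_pos": [15,30.5,0],"dr": [0,0,4.8]}
    - {"delta_pos": [15,30.5,0],"dr": [0,0,4.8]}
    - {"delta_pos": [15,30.5,0],"dr": [0,0,4.8]}
    - {"delta_pos": [15,30.5,0],"dr": [0,0,4.8]}
    - {"delta_pos": [15,30.5,0],"dr": [0,0,4.8]}
    - {"delta_pos": [15,30.5,0],"dr": [0,0,4.8]}
    - {"delta_pos": [15,30.5,0],"dr": [0,0,4.8]}
    - {"delta_pos": [15,30.5,0],"dr": [0,0,4.8]}
    - {"delta_pos": [15,30.5,0],"dr": [0,0,4.8]}
    - {"delta_pos": [15,30.5,0],"dr": [0,0,4.8]}
    - {"delta_pos": [15,30.5,0],"dr": [0,0,4.8]}
    - {"delta_pos": [14,30.5,0],"dr": [0,0,4.8]}
    - {"delta_pos": [0,0,0],"dr": [0,0,0]}
    - {"delta_pos": [0,0,0],"dr": [0,0,0]}
    - {"delta_pos": [0,0,0],"dr": [0,0,0]}
  grip: 1
  squeeze: 40

```text
time_s: 1.9
position: [0.4499, -0.0445, 0.2532]
tool_rot: [[0.994, 0.108, -0.001], [0.108, -0.994, -0.0], [-0.001, -0.0, -1.0]]
ft_force: [-0.4, 0.0, 0.6]
grip_width: 0.0854
```

Call:
arm_command:
  steps:
    - {"delta_pos": [0,0,-25],"dr": [0,0,0]}
    - {"delta_pos": [0,0,-25],"dr": [0,0,0]}
    - {"delta_pos": [0,0,-25],"dr": [0,0,0]}
    - {"delta_pos": [0,0,-25],"dr": [0,0,0]}
    - {"delta_pos": [0,0,-25],"dr": [0,0,0]}
    - {"delta_pos": [0,0,-25],"dr": [0,0,0]}
    - {"delta_pos": [0,0,-25],"dr": [0,0,0]}
    - {"delta_pos": [0,0,-20],"dr": [0,0,0]}
    - {"delta_pos": [0,0,-12],"dr": [0,0,0]}
    - {"delta_pos": [0,0,-9],"dr": [0,0,0]}
    - {"delta_pos": [0,0,0],"dr": [0,0,0]}
    - {"delta_pos": [0,0,0],"dr": [0,0,0]}

```text
time_s: 3.1
position: [0.4503, -0.0443, 0.0377]
tool_rot: [[0.994, 0.108, 0.001], [0.108, -0.994, -0.0], [0.001, 0.0, -1.0]]
ft_force: [0.4, -0.5, 0.5]
grip_width: 0.0855
```

Call:
arm_command:
  steps:
    - {"delta_pos": [0,0,0],"dr": [0,0,0]}
    - {"delta_pos": [0,0,0],"dr": [0,0,0]}
    - {"delta_pos": [0,0,0],"dr": [0,0,0]}
    - {"delta_pos": [0,0,0],"dr": [0,0,0]}
    - {"delta_pos": [0,0,0],"dr": [0,0,0]}
    - {"delta_pos": [0,0,0],"dr": [0,0,0]}
    - {"delta_pos": [0,0,0],"dr": [0,0,0]}
    - {"delta_pos": [0,0,0],"dr": [0,0,0]}
    - {"delta_pos": [0,0,0],"dr": [0,0,0]}
    - {"delta_pos": [0,0,0],"dr": [0,0,0]}
  grip: 0
  squeeze: 30

```text
time_s: 4.1
position: [0.4502, -0.0438, 0.0374]
tool_rot: [[0.994, 0.109, 0.0], [0.109, -0.994, -0.0], [0.0, 0.0, -1.0]]
ft_force: [-0.5, 1.2, 2.0]
grip_width: 0.0181
```

Call:
arm_command:
  steps:
    - {"delta_pos": [0,0,8],"dr": [0,0,0]}
    - {"delta_pos": [0,0,20],"dr": [0,0,0]}
    - {"delta_pos": [0,0,24],"dr": [0,0,0]}
    - {"delta_pos": [0,0,24],"dr": [0,0,0]}
    - {"delta_pos": [0,0,20],"dr": [0,0,0]}
    - {"delta_pos": [6,-18,4],"dr": [0,0,0]}
    - {"delta_pos": [7,-21,0],"dr": [0,0,0]}
    - {"delta_pos": [7,-21,0],"dr": [0,0,0]}
    - {"delta_pos": [7,-21,0],"dr": [0,0,0]}
    - {"delta_pos": [7,-21,0],"dr": [0,0,0]}
    - {"delta_pos": [7,-21,0],"dr": [0,0,0]}
    - {"delta_pos": [7,-21,0],"dr": [0,0,0]}
    - {"delta_pos": [7,-21,0],"dr": [0,0,0]}
    - {"delta_pos": [5,-15,0],"dr": [0,0,0]}
    - {"delta_pos": [2,-6,0],"dr": [0,0,0]}
    - {"delta_pos": [0,0,0],"dr": [0,0,0]}
    - {"delta_pos": [0,0,0],"dr": [0,0,0]}
    - {"delta_pos": [0,0,0],"dr": [0,0,0]}

```text
time_s: 5.9
position: [0.512, -0.229, 0.1374]
tool_rot: [[0.994, 0.11, -0.0], [0.11, -0.994, 0.0], [-0.0, -0.0, -1.0]]
ft_force: [0.4, 0.7, -0.4]
grip_width: 0.0181
```

```bash
python3 - <<'E'
from h import *
np.set_printoptions(precision=4,suppress=True)
t=env.get_image('top');s=env.get_image('side');print(env.observe()['position'])
cv2.imwrite('pics/t1.png',t);cv2.imwrite('pics/s1.png',s)
p=env.observe()['position']
print(proj('top',p),proj('side',p),proj('side',[.511,-.231,.074]))
cv2.imwrite('pics/h1.png',np.hstack([crop(s,310,100,75,95,6)[:570],crop(t,350,140,55,95,6)[:570]]))
E
```

```text
[ 0.5121 -0.2292  0.1375]
[377.6856 181.1834] [344.4801 140.4475] [344.7545 159.1139]
```

View pics/h1.png

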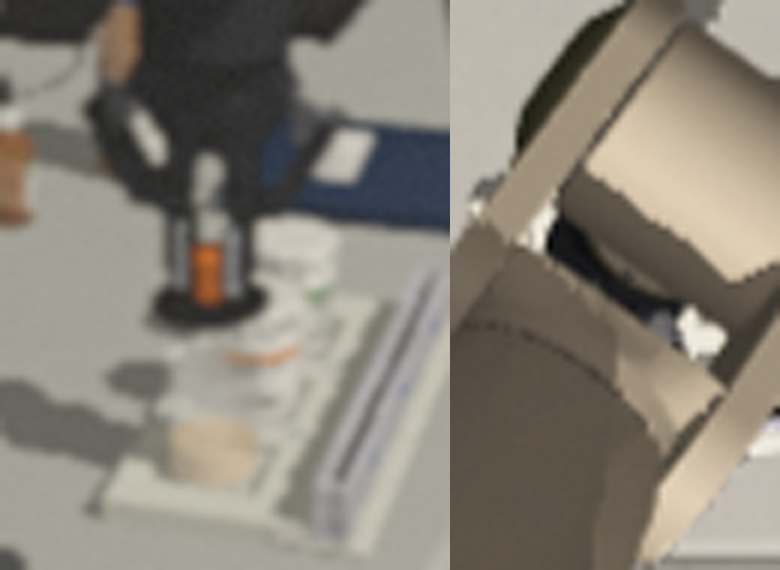

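The side view shows the cover level, disc centre at crop (210,303), directly above the beaker column (about 212). The arm blocks the top view. I'll lower it slowly.

Call:
arm_command:
  steps:
    - {"delta_pos": [-0.5,-1,-5],"dr": [0,0,0]}
    - {"delta_pos": [0,0,-8],"dr": [0,0,0]}
    - {"delta_pos": [0,0,-6],"dr": [0,0,0]}
    - {"delta_pos": [0,0,-4],"dr": [0,0,0]}
    - {"delta_pos": [0,0,-2],"dr": [0,0,0]}
    - {"delta_pos": [0,0,-2],"dr": [0,0,0]}
    - {"delta_pos": [0,0,-1],"dr": [0,0,0]}
    - {"delta_pos": [0,0,0],"dr": [0,0,0]}
    - {"delta_pos": [0,0,0],"dr": [0,0,0]}

```text
time_s: 6.9
position: [0.5117, -0.2309, 0.1095]
tool_rot: [[0.994, 0.109, 0.0], [0.109, -0.994, -0.0], [0.0, 0.0, -1.0]]
ft_force: [-0.4, -0.3, -0.7]
grip_width: 0.018
```

```bash
python3 - <<'E'
from h import *
s=env.get_image('side');o=env.observe();print(o['position'],o['ft_force'])
cv2.imwrite('pics/h2.png',crop(s,310,125,75,70,8))
E
```

```text
[ 0.51173218 -0.23086869  0.10949687] [-0.60161205 -0.01104338 -0.47926274]
```

View pics/h2.png

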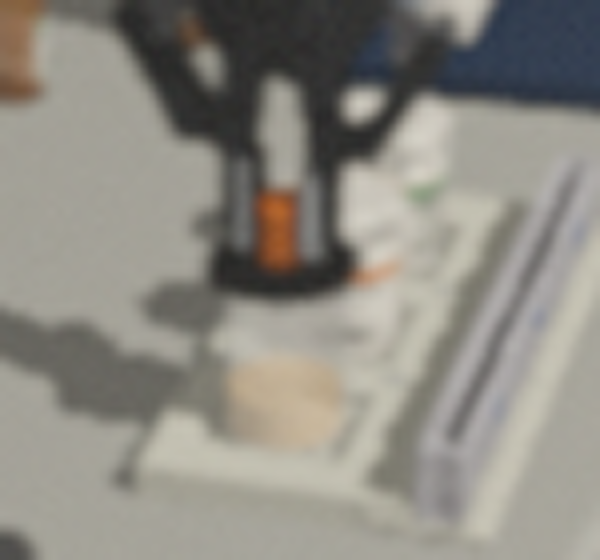

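The cover column (about 283) matches the beaker column (about 283), so I'll seat it.

Call:
arm_command:
  steps:
    - {"delta_pos": [0,0,-1],"dr": [0,0,0]}
    - {"delta_pos": [0,0,-1],"dr": [0,0,0]}
    - {"delta_pos": [0,0,-1],"dr": [0,0,0]}
    - {"delta_pos": [0,0,-1],"dr": [0,0,0]}
    - {"delta_pos": [0,0,0],"dr": [0,0,0]}
    - {"delta_pos": [0,0,0],"dr": [0,0,0]}

```text
time_s: 7.55
position: [0.5118, -0.2309, 0.1055]
tool_rot: [[0.994, 0.109, 0.0], [0.109, -0.994, -0.0], [0.0, 0.0, -1.0]]
ft_force: [0.4, 0.0, 2.1]
grip_width: 0.0181
```

Call:
arm_command:
  steps:
    - {"delta_pos": [0,0,-0.5],"dr": [0,0,0]}
    - {"delta_pos": [0,0,0],"dr": [0,0,0]}

```text
time_s: 7.75
position: [0.512, -0.2309, 0.1052]
tool_rot: [[0.994, 0.109, 0.001], [0.109, -0.994, -0.001], [0.001, 0.001, -1.0]]
ft_force: [-0.1, 0.1, 5.0]
grip_width: 0.0184
```

Call:
arm_command:
  steps:
    - {"delta_pos": [0,0,0],"dr": [0,0,0]}
    - {"delta_pos": [0,0,0],"dr": [0,0,0]}
    - {"delta_pos": [0,0,0],"dr": [0,0,0]}
    - {"delta_pos": [0,0,0],"dr": [0,0,0]}
    - {"delta_pos": [0,0,0],"dr": [0,0,0]}
    - {"delta_pos": [0,0,0],"dr": [0,0,0]}
    - {"delta_pos": [0,0,10],"dr": [0,0,0]}
    - {"delta_pos": [0,0,25],"dr": [0,0,0]}
    - {"delta_pos": [0,0,30],"dr": [0,0,0]}
    - {"delta_pos": [0,0,30],"dr": [0,0,0]}
    - {"delta_pos": [0,0,30],"dr": [0,0,0]}
    - {"delta_pos": [-4,30,10],"dr": [0,0,0]}
    - {"delta_pos": [-4,30,0],"dr": [0,0,0]}
    - {"delta_pos": [-4,30,0],"dr": [0,0,0]}
    - {"delta_pos": [-4,30,0],"dr": [0,0,0]}
    - {"delta_pos": [-4,30,0],"dr": [0,0,0]}
    - {"delta_pos": [-4,30,0],"dr": [0,0,0]}
    - {"delta_pos": [-4,30,0],"dr": [0,0,0]}
    - {"delta_pos": [0,0,0],"dr": [0,0,0]}
  grip: 0.7

```text
time_s: 9.65
position: [0.4829, -0.0182, 0.2408]
tool_rot: [[0.994, 0.113, 0.001], [0.113, -0.994, 0.0], [0.001, -0.0, -1.0]]
ft_force: [0.3, -0.6, -0.1]
grip_width: 0.0596
```

```bash
python3 - <<'E'
from h import *
np.set_printoptions(precision=4,suppress=True)
t=env.get_image('top');s=env.get_image('side');print(env.observe()['position'])
print('disc',blobs(t,(0,0,0),(179,255,50),(355,165,40,35)),'knob',blobs(t,(3,170,80),(14,255,255),(355,165,40,35)),blobs(s,(3,170,80),(14,255,255),(325,140,40,30)))
# holder, plate of stand
print('blue top',blobs(t,(100,120,60),(130,255,255),(190,190,45,35)))
cv2.imwrite('pics/t2.png',t)
a=crop(t,345,160,65,60,6);b=crop(s,320,125,65,60,6);c=crop(t,195,190,40,30,9.75)
d=crop(s,265,230,40,30,9.75)
cv2.imwrite('pics/h3.png',np.vstack([np.hstack([a,b]),np.hstack([c,d])])[:600])
E
```

```text
[ 0.4837 -0.0207  0.2405]
disc [(56, array([375.3, 183.3]), array([19.1, 19.8]), 45.0)] knob [(21, array([376.5, 182.5]), array([7., 7.]), 90.0)] [(18, array([345., 155.]), array([8., 4.]), 90.0)]
blue top [(56, array([209.4, 204. ]), array([ 6.8, 25.1]), 80.0)]
```

View pics/h3.png

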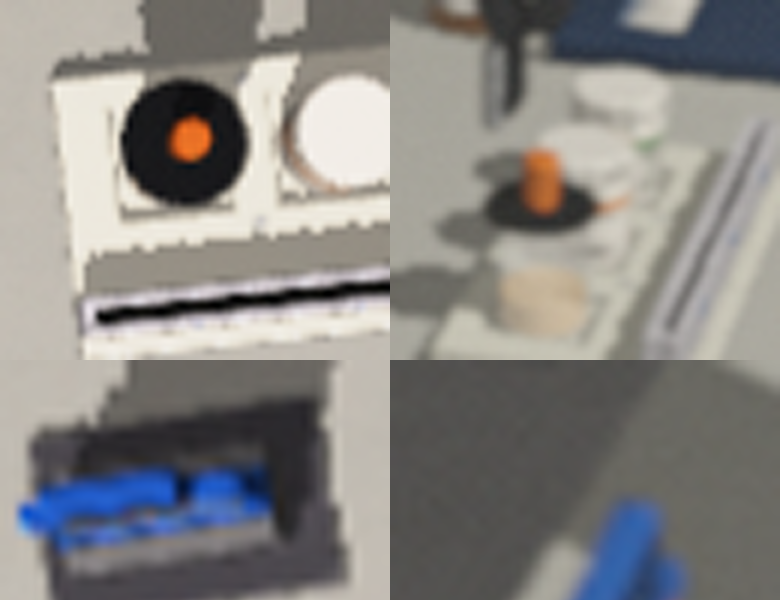

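The cover is seated level on the beaker: in the top view the disc centre is at crop (185,143), and the side view shows it flat. The holder's rib top runs from crop (25,515) to (175,490). I'll check its position in both views while moving towards it.

Call:
arm_command:
  steps:
    - {"delta_pos": [-3,27,0],"dr": [0,0,0.3]}
    - {"delta_pos": [-3,27,0],"dr": [0,0,0.3]}
    - {"delta_pos": [-3,27,0],"dr": [0,0,0.3]}
    - {"delta_pos": [-3,27,0],"dr": [0,0,0.3]}
    - {"delta_pos": [-3,27,0],"dr": [0,0,0.3]}
    - {"delta_pos": [-3,27,0],"dr": [0,0,0.3]}
    - {"delta_pos": [-3,27,0],"dr": [0,0,0.3]}
    - {"delta_pos": [-3,27,0],"dr": [0,0,0.3]}
    - {"delta_pos": [-3,27,0],"dr": [0,0,0.3]}
    - {"delta_pos": [-4,27,0],"dr": [0,0,0]}
    - {"delta_pos": [0,0,0],"dr": [0,0,0]}
    - {"delta_pos": [0,0,0],"dr": [0,0,0]}

```text
time_s: 10.95
position: [0.4532, 0.2486, 0.2398]
tool_rot: [[0.988, 0.156, 0.0], [0.156, -0.988, -0.0], [0.0, 0.0, -1.0]]
ft_force: [-0.8, -0.1, -0.5]
grip_width: 0.0599
```

```bash
python3 - <<'E'
from h import *
np.set_printoptions(precision=4,suppress=True)
s=cv2.imread('pics/side0.png');t=cv2.imread('pics/t2.png')
A=lambda X,Y:(195+(X+.5)/9.75-.5,190+(Y+.5)/9.75-.5)
print('rib top cen',onz('top',*A(100,142),.098))
for im,n,roi in((s,'side',(270,235,45,65)),(t,'top',(190,190,45,30))):
    x,y,w,h=roi;m=cv2.inRange(cv2.cvtColor(im[y:y+h,x:x+w],cv2.COLOR_BGR2HSV),(100,120,60),(130,255,255))
    for r in range(h):
        c=np.nonzero(m[r])[0]
        if len(c):print(n,r+y,c.min()+x,c.max()+x,len(c))
th=np.radians(9)
R=np.array([[np.cos(th),-np.sin(th),0],[np.sin(th),np.cos(th),0],[0,0,1]])
for x in(-.005,.005):
  for y in(.02,-.02):
    P=R@[x,y,.1]+[.453,.250,0];print((x,y),'side',proj('side',P),'top',proj('top',P))
E
```

```text
rib top cen [0.4514 0.2504 0.098 ]
side 246 289 291 3
side 247 288 291 4
side 248 288 291 4
side 249 287 290 4
side 250 287 291 5
side 251 286 292 7
side 252 285 293 9
side 253 285 293 9
side 254 284 292 9
side 255 284 292 9
side 256 284 291 8
side 257 284 290 7
side 258 284 290 7
side 259 284 289 6
side 260 284 289 6
side 261 284 288 5
side 262 284 288 5
side 263 284 288 5
side 264 285 295 4
side 265 284 295 5
side 266 284 295 5
side 267 283 295 6
side 268 282 294 6
side 269 282 294 6
side 270 282 293 5
side 271 282 293 5
side 272 282 292 4
side 273 282 292 5
side 274 282 291 4
side 275 282 291 5
side 276 282 290 4
side 277 282 290 5
side 278 283 289 4
side 279 283 289 7
side 280 282 288 7
side 281 282 288 7
side 282 282 287 6
side 283 282 287 6
side 284 285 286 2
top 201 207 221 13
top 202 202 221 19
top 203 199 222 24
top 204 199 222 24
top 205 197 222 20
top 206 197 218 13
top 207 198 212 13
top 208 200 206 7
top 209 201 201 1
(-0.005, 0.02) side [285.3468 256.1629] top [197.9473 206.3916]
(-0.005, -0.02) side [291.6638 244.1811] top [212.0896 204.1709]
(0.005, 0.02) side [280.7741 255.3778] top [197.4736 202.8667]
(0.005, -0.02) side [287.2458 243.4583] top [211.6063 200.6482]
```

Call:
arm_command:
  steps:
    - {"delta_pos": [-1.5,1,-25],"dr": [0,0,0.5]}
    - {"delta_pos": [0,0,-30],"dr": [0,0,0]}
    - {"delta_pos": [0,0,-30],"dr": [0,0,0]}
    - {"delta_pos": [0,0,-30],"dr": [0,0,0]}
    - {"delta_pos": [0,0,-20],"dr": [0,0,0]}
    - {"delta_pos": [0,0,-11],"dr": [0,0,0]}
    - {"delta_pos": [0,0,0],"dr": [0,0,0]}
    - {"delta_pos": [0,0,0],"dr": [0,0,0]}

```text
time_s: 11.75
position: [0.4519, 0.2498, 0.0946]
tool_rot: [[0.986, 0.164, 0.001], [0.164, -0.986, 0.0], [0.001, -0.0, -1.0]]
ft_force: [0.2, 0.3, -0.0]
grip_width: 0.06
```

Call:
arm_command:
  steps:
    - {"delta_pos": [0,0,0],"dr": [0,0,0]}
    - {"delta_pos": [0,0,0],"dr": [0,0,0]}
    - {"delta_pos": [0,0,0],"dr": [0,0,0]}
    - {"delta_pos": [0,0,0],"dr": [0,0,0]}
    - {"delta_pos": [0,0,0],"dr": [0,0,0]}
    - {"delta_pos": [0,0,0],"dr": [0,0,0]}
    - {"delta_pos": [0,0,0],"dr": [0,0,0]}
    - {"delta_pos": [0,0,0],"dr": [0,0,0]}
  grip: 0
  squeeze: 20

```text
time_s: 12.55
position: [0.4513, 0.2503, 0.0943]
tool_rot: [[0.986, 0.165, 0.001], [0.165, -0.986, 0.0], [0.001, -0.0, -1.0]]
ft_force: [-1.4, -0.8, 5.8]
grip_width: 0.0096
```

Gripped at 9.6 mm width. I'll raise the grip force and lift straight up.

Call:
arm_command:
  steps:
    - {"delta_pos": [0,0,0],"dr": [0,0,0]}
    - {"delta_pos": [0,0,0],"dr": [0,0,0]}
    - {"delta_pos": [0,0,0],"dr": [0,0,0]}
    - {"delta_pos": [0,0,4],"dr": [0,0,0]}
    - {"delta_pos": [0,0,8],"dr": [0,0,0]}
    - {"delta_pos": [0,0,10],"dr": [0,0,0]}
    - {"delta_pos": [0,0,12],"dr": [0,0,0]}
    - {"delta_pos": [0,0,18],"dr": [0,0,0]}
    - {"delta_pos": [0,0,20],"dr": [0,0,0]}
    - {"delta_pos": [0,0,0],"dr": [0,0,0]}
  squeeze: 70

```text
time_s: 13.55
position: [0.4521, 0.2505, 0.1686]
tool_rot: [[0.986, 0.165, 0.005], [0.165, -0.986, 0.001], [0.005, -0.001, -1.0]]
ft_force: [-0.2, -0.3, 0.4]
grip_width: 0.0087
```

Call:
arm_command:
  steps:
    - {"delta_pos": [-0.5,-15,0],"dr": [0,0,-0.1]}
    - {"delta_pos": [-0.5,-25,0],"dr": [0,0,-0.2]}
    - {"delta_pos": [-1,-30,0],"dr": [0,0,-0.2]}
    - {"delta_pos": [-1,-30,0],"dr": [0,0,-0.2]}
    - {"delta_pos": [-1,-30,0],"dr": [0,0,-0.2]}
    - {"delta_pos": [-1,-30,0],"dr": [0,0,-0.2]}
    - {"delta_pos": [-1,-30,0],"dr": [0,0,-0.2]}
    - {"delta_pos": [-1,-30,0],"dr": [0,0,-0.2]}
    - {"delta_pos": [-1,-30,0],"dr": [0,0,-0.2]}
    - {"delta_pos": [-1,-30,0],"dr": [0,0,-0.2]}
    - {"delta_pos": [-1,-30,0],"dr": [0,0,-0.2]}
    - {"delta_pos": [-1,-30,0],"dr": [0,0,-0.2]}
    - {"delta_pos": [-1,-30,0],"dr": [0,0,-0.2]}
    - {"delta_pos": [-1,-30,0],"dr": [0,0,-0.2]}
    - {"delta_pos": [-1,-30,0],"dr": [0,0,-0.2]}
    - {"delta_pos": [-0.5,-30,0],"dr": [0,0,-0.2]}
    - {"delta_pos": [-0.5,-18,0],"dr": [0,0,-0.2]}
    - {"delta_pos": [0,-11,0],"dr": [0,0,0]}
    - {"delta_pos": [0,0,0],"dr": [0,0,0]}
    - {"delta_pos": [0,0,0],"dr": [0,0,0]}

```text
time_s: 15.55
position: [0.4359, -0.238, 0.1656]
tool_rot: [[0.994, 0.108, -0.001], [0.108, -0.994, 0.001], [-0.001, -0.001, -1.0]]
ft_force: [0.7, 0.1, -1.1]
grip_width: 0.0085
```

```bash
python3 - <<'E'
from h import *
np.set_printoptions(precision=4,suppress=True)
t=env.get_image('top');s=env.get_image('side');o=env.observe();p=o['position'];print(p,o['grip_width'],np.degrees(np.arctan2(o['tool_rot'][1,0],o['tool_rot'][0,0])))
cv2.imwrite('pics/t4.png',t);cv2.imwrite('pics/s4.png',s)
# predicted tongue-bottom middle and its place above channel, in side view
print('tongue low',proj('side',p-[0,0,.0863]),'channel pt below',proj('side',[p[0],p[1],.04]), 'est channel', proj('side',[.4363,-.2391,.04]))
cv2.imwrite('pics/h4.png',np.hstack([crop(s,330,110,75,95,6)[:570],crop(t,350,140,55,95,6)[:570]]))
E
```

```text
[ 0.4362 -0.2377  0.1658] 0.00863492469643375 6.250192369458214
tongue low [368.5542 160.8235] channel pt below [367.9772 172.2355] est channel [368.0749 172.0296]
```

View pics/h4.png

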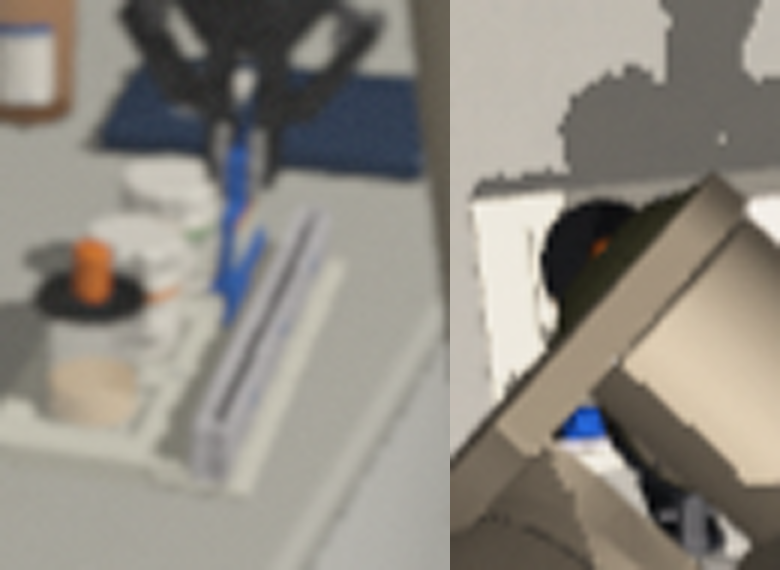

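The holder hangs upright above the slot, with its tongue bottom near side crop (230,320). The slot line is near (238,380), which agrees with the estimate to about 1 mm. I'll go down to just above the lip and then probe slowly.

Call:
arm_command:
  steps:
    - {"delta_pos": [0,-1,-10],"dr": [0,0,0]}
    - {"delta_pos": [0,0,-12],"dr": [0,0,0]}
    - {"delta_pos": [0,0,-9],"dr": [0,0,0]}
    - {"delta_pos": [0,0,-4],"dr": [0,0,0]}
    - {"delta_pos": [0,0,-2],"dr": [0,0,0]}
    - {"delta_pos": [0,0,-2],"dr": [0,0,0]}
    - {"delta_pos": [0,0,-2],"dr": [0,0,0]}
    - {"delta_pos": [0,0,0],"dr": [0,0,0]}
    - {"delta_pos": [0,0,0],"dr": [0,0,0]}

```text
time_s: 16.55
position: [0.4362, -0.2399, 0.125]
tool_rot: [[0.994, 0.108, 0.0], [0.108, -0.994, -0.0], [0.0, 0.0, -1.0]]
ft_force: [0.7, -0.2, -0.8]
grip_width: 0.0089
```

Call:
arm_command:
  steps:
    - {"delta_pos": [0,0,-2],"dr": [0,0,0]}
    - {"delta_pos": [0,0,-2],"dr": [0,0,0]}
    - {"delta_pos": [0,0,-2],"dr": [0,0,0]}
    - {"delta_pos": [0,0,-2],"dr": [0,0,0]}
    - {"delta_pos": [0,0,-2],"dr": [0,0,0]}
    - {"delta_pos": [0,0,0],"dr": [0,0,0]}
    - {"delta_pos": [0,0,0],"dr": [0,0,0]}

```text
time_s: 17.25
position: [0.4362, -0.2398, 0.1148]
tool_rot: [[0.994, 0.108, -0.0], [0.108, -0.994, 0.0], [-0.0, -0.0, -1.0]]
ft_force: [-0.4, -0.3, -0.9]
grip_width: 0.0089
```

Tongue is 11 mm into the channel with no contact force. Next is the seat, which I expect to touch at TCP z of about 0.110, with home at about 0.1043.

Call:
arm_command:
  steps:
    - {"delta_pos": [0,0,-2],"dr": [0,0,0]}
    - {"delta_pos": [0,0,-2],"dr": [0,0,0]}
    - {"delta_pos": [0,0,-2],"dr": [0,0,0]}
    - {"delta_pos": [0,0,-2],"dr": [0,0,0]}
    - {"delta_pos": [0,0,0],"dr": [0,0,0]}
    - {"delta_pos": [0,0,0],"dr": [0,0,0]}
    - {"delta_pos": [0,0,0],"dr": [0,0,0]}

```text
time_s: 17.95
position: [0.4362, -0.2399, 0.107]
tool_rot: [[0.994, 0.108, 0.0], [0.108, -0.994, -0.0], [0.0, 0.0, -1.0]]
ft_force: [-0.5, 0.1, 3.8]
grip_width: 0.0087
```

Call:
arm_command:
  steps:
    - {"delta_pos": [0,0,-1],"dr": [0,0,0]}
    - {"delta_pos": [0,0,-1],"dr": [0,0,0]}
    - {"delta_pos": [0,0,-0.5],"dr": [0,0,0]}
    - {"delta_pos": [0,0,-0.5],"dr": [0,0,0]}
    - {"delta_pos": [0,0,0],"dr": [0,0,0]}
    - {"delta_pos": [0,0,0],"dr": [0,0,0]}

```text
time_s: 18.55
position: [0.4363, -0.2399, 0.1043]
tool_rot: [[0.994, 0.108, 0.001], [0.108, -0.994, -0.0], [0.001, 0.001, -1.0]]
ft_force: [-1.7, 1.3, 9.0]
grip_width: 0.0084
```

Call:
arm_command:
  steps:
    - {"delta_pos": [0,0,-0.5],"dr": [0,0,0]}
    - {"delta_pos": [0,0,-0.5],"dr": [0,0,0]}
    - {"delta_pos": [0,0,0],"dr": [0,0,0]}
    - {"delta_pos": [0,0,0],"dr": [0,0,0]}
    - {"delta_pos": [0,0,0],"dr": [0,0,0]}
    - {"delta_pos": [0,0,0],"dr": [0,0,0]}

```text
time_s: 19.15
position: [0.4363, -0.2399, 0.1043]
tool_rot: [[0.994, 0.108, 0.001], [0.108, -0.994, -0.001], [0.001, 0.001, -1.0]]
ft_force: [-4.3, 4.0, 18.9]
grip_width: 0.0088
```

```bash
python3 - <<'E'
from h import *
s=env.get_image('side');t=env.get_image('top');o=env.observe();print(o['time_s'],o['position'],o['ft_force'],o['wrist_torque'],o['grip_width'])
print('knob side',blobs(s,(3,170,80),(14,255,255),(325,140,40,30)))
cv2.imwrite('pics/h5.png',crop(s,325,115,80,95,6)[:570])
E
```

```text
19.25 [ 0.4363357  -0.23986544  0.10428683] [-3.38698933  3.84631565 20.72400021] [ 0.65788126  0.77278949 -0.04349335] 0.009123118593127552
knob side [(20, array([345., 155.]), array([8., 4.]), 90.0)]
```

View pics/h5.png

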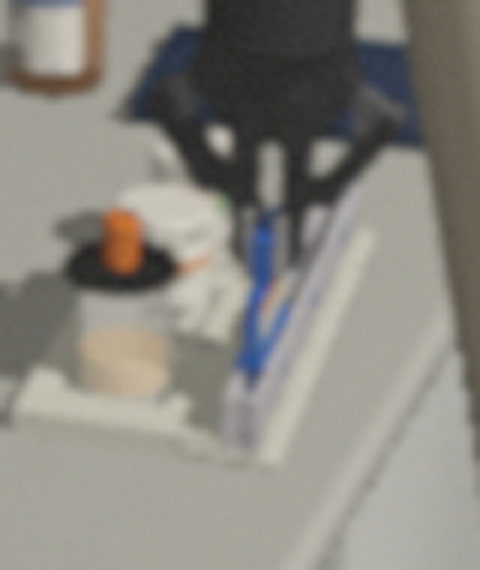

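TCP stopped at exactly the expected home height (0.1043) with 20 N. The picture shows the shoulder on the lip and the cover level and untouched at crop (122,265), so I'm handing in.

```bash
python3 -c "
from rig import env
print(env.close_job())"
```

```text
the job is handed in; nothing more can be done
None
```

I closed the open beaker (left nest, nest_0) with the cover and let go. I then pressed the label holder home in the channel in front of it and handed the job in at about 19 s, still gripping the holder. The hand-in gives no verdict.

**Cover:** The top and side pictures showed it level, centred and clear of the gripper after release. Its knob was at the same pixel before and after the holder was inserted.

**Holder:** The tongue slid into the channel with no side contact. The force was 3.8 N with the seat about 3 mm down. The arm then stopped at the predicted home height (TCP z 0.1043 m) as the push rose to about 20 N. The last reading showed a side force of about 5 N and the holder still gripped at 9.1 mm. It was upright with the label facing the robot, and by my measurements about 1 mm from the middle of the nest.

**Pots:** The two pots looked undisturbed in the last side picture, though the green one was mostly hidden. I did not measure their positions again.

No check failed. The grip width read 8.4–9.1 mm against the rib's nominal 10 mm. The arm hid the beaker and holder in the top view during both insertions, so those relied on the side view and the force readings.

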